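# Refit the cooling fan of a 3D printer's control box

### The arm

A 6-joint arm with a two-finger parallel gripper is mounted at the origin on the work surface. World frame = base frame: x ahead of the robot, y to its left, z up, the work surface at z = 0. Lengths are in m, angles in rad, forces in N, time in s.
With the tool pointing down it reaches from about 0.275 to 0.875 m from the base axis. Payload 12.5 kg.
Tool frame: the origin (TCP) lies on the centre line of the jaws, within the pads' length; the fingertips stand r.finger_overhang ahead of it and the grasp point (between the pads) lies 3 mm ahead of it (r.finger_overhang is the distance from the TCP to the fingertips, in m); z points along the fingers, y is the direction in which the jaws open and shut (so a half turn about z gives the same grasp; the last joint's range is limited). The gripper opens to 85 mm and grips with 20 to 120 N. Pads are 22 mm wide; open, the fingers measure 114 mm over their backs; the gripper's body (76 mm by 85 mm) begins 54 mm behind the grasp point. The pads swing forward as they close: fully open they stand 13 mm farther back than shut.
Start: joints at [-1.252, 0.351, 1.652, -0, 1.139, -0.085], TCP at [0.216, -0.506, 0.253] pointing down, gripper open.
Joint ranges: [-2.75, 2.75], [-0.79, 2.1], [0.01, 2.65], [-1.57, 4.71], [0.07, 3.14], [-2.87, 2.87]. Speed limits (rad/s): [2.22, 2.22, 2.79, 3.14, 3.14, 3.14].

### API

Orientations are given as a unit quaternion [x, y, z, w].
In Python, from cell import r, optics gives the robot as it stands. The module is installed in compiled form; this text tells all that it offers. Calls block until the motion is done:
- r.move_to(position, orientation): joint-space move of the TCP to a pose.
- r.move_linear(position, rot=None, vel=0.15): straight line of the TCP; rot=None keeps the orientation; vel is the mean speed in m/s.
- r.set_joints(angles): joint-space move.
- r.set_gripper(opening, squeeze=None): opening from 0.0 (shut) to 1.0 (fully open); squeeze is the grip in N (None keeps the last); returns when the fingers have stopped.
- r.sleep(seconds).
- r.inverse_kinematics(position, orientation): joint angles nearest the present ones, or None.
- optics.get_image(name): name is "scene" or "top" or "wrist"; returns a dict with "pixels" (480x640x3 uint8, red, green, blue), "depth" (480x640 float32, m along the optical axis (not along the pixel's ray), 0 where there is no reading), "fx", "fy", "cx", "cy" (pixels), "camera_from_world" (4x4, takes a point from world to camera coordinates); the wrist camera has in their place "mount" (4x4, takes a point from camera to tool coordinates, whose origin is the TCP and whose axes are the flange's). Camera axes: x right, y down, z forward; pixel columns grow to the right and rows downward; lengths in m; the calibration is good to about 2 mm. A picture is of the moment at which its call begins: read the wrist's pose just before it.
A pose or a line that the arm cannot do raises r.PlanningError and nothing moves.
- r.hand_in(): hands the job in, once; it reports no verdict.
Readings, each from a call of its own:
- r.current_t(): time.
- r.current_q(): joint angles.
- r.current_qvel(): joint speeds.
- r.current_effort(): joint torques, N m.
- r.current_tool_pos(): TCP position.
- r.current_ee_rot(): TCP orientation.
- r.current_contact_force(): force on the tool from outside, world axes, zero at the start.
- r.current_torque(): the same for the moment, N m.
- r.current_opening(): opening from 0.0 (shut) to 1.0 (fully open).
Only numpy, scipy, OpenCV 4.12 (cv2) and the standard library are available. Lean on these libraries where they do the work, as an engineer would, in place of code of your own. Each camera call takes 0.05 s, during which the arm holds its last target.

### The job

The black cooling fan for the red control box has been left on the bench upside down, its yellow label facing up. Turn it over so that the label faces down and, without dropping it, set it flat and fully home in the fan bay on top of the box. Then swing the open finger guard shut over it, and leave the other things on the bench where they are.

Things in the scene. Friction and masses are not known exactly. Their poses are not given: they have to be found in the camera images.
- fan: Black square axial fan, 60 x 60 mm, 25 mm thick, about 0.07 kg. Stiff frame: can be gripped across any two opposite sides and stands stably on any 25 mm edge. Origin at its centre; x and y square to its four sides; z points out of the face with the struts and the label. At the start z is up and the origin 12.5 mm above the bench; in the bay z must point down.
- label (a point): Centre of the fan's labelled face, 12.5 mm in +z from the fan's origin: a round yellow label 28 mm across on four struts. The opposite face shows the plain dark hub and blades.
- control_box: Red control box, fixed, 153 x 130 mm, 55 mm high. Origin on the bench under the centre of the fan bay; z up, x towards the guard's hinge, y along the hinge line. Flat top from x = -45 to +50 mm, y = -65 to +65 mm; beyond it a dark sloping panel with switches falls from 55 mm high (x = 50 mm) to 20 mm (x = 108 mm), its toggles standing up to 19 mm off it.
- bay (a point): Centre of the fan bay, on the box's flat top (55 mm above the bench), axes as the box's. Four dark L-shaped corner clips enclose a 63 x 63 mm square along the box's x and y: straight for 8 mm, then flared out to 13 mm above the top. Clip legs are 13 mm long; the middle 40 mm of each side is free. The fan fits in any quarter turn; fully home, its centre is 12.5 mm above this point.
- guard_post (a point): Top of the small post at the front of the bay, 25.5 mm above the box's top and 39.5 mm in -x from the bay's centre, 6 x 12 mm, on which the shut guard rests.
- guard (a joint): Hinge of the finger guard: 0 = shut, level, 1.5 mm above the seated fan; at the start open at 1.95 to 2.4 rad, leaning back over the sloping panel (stop at 2.5). A light grey frame, 68 mm wide, 3 mm thick, with a 28 mm thumb tab at its free edge; the stiff hinge stays where it is left and needs about 0.5 N at the free edge. It cannot shut over a fan that is not home.
- guard_hinge (a point): Middle of the guard's hinge line, 83 mm above the bench, 42.5 mm in +x from the bay's centre, between two lugs at y = -26 and +26 mm that reach 32 mm above the box's top. Turns with the guard: y along the hinge line, -x along the guard to its free edge, z out of its outer face (up when shut).
- guard_edge (a point): Middle of the guard's free edge (end of the thumb tab), 80 mm from the hinge line, turning with the guard.
- spare_fan: Bystander: small light-grey fan, 40 x 40 x 20 mm, blue label up, origin at its centre.
- calipers: Bystander: steel calipers, 230 mm long, 14 mm high, lying flat, origin under the middle.
- cutters: Bystander: flush cutters with purple handles, about 130 mm long, 12 mm high, lying flat.
- motor: Bystander: stepper motor, 42 x 42 mm, 60 mm high with its shaft upright, origin under its centre.
- glue_stick: Bystander: white glue stick with a purple cap, 30 mm across, 92 mm high, upright, origin under its centre.
- screwdriver: Bystander: screwdriver with a teal handle, 170 mm long, lying flat.
Things that resemble listed ones, but are neither listed nor needed, are in the scene too. What is shaped like the fan but green, orange or pink is not meant.

How it is judged:
By the outcome, as a careful person would: the job done as asked, in the order asked, and still so for the second after the job is handed in, with the robot touching nothing.
It also fails if it takes over 72 s, if anything falls off the work surface, if the arm or the gripper's body presses on something with over 40 N, if the wrist force passes 120 N, or if a joint passes its speed limit or range.

## Working session

There is one attempt and no reset: what is moved stays moved. The work goes in short steps, each a Python script; the robot and the scene stay as the last script left them, time stands still between calls to the robot, and variables do not carry over. Pictures are saved under pics/ and viewed, and the job is handed in when it is done.

```bash
mkdir -p pics; ls; python3 - <<'E'
from cell import r, optics
import cv2,numpy as np
for n in ["scene","top","wrist"]:
    im=optics.get_image(n)
    cv2.imwrite(f"pics/{n}0.png",im["pixels"][:,:,::-1])
    print(n,im["fx"],im["fy"],im["cx"],im["cy"],np.round(im.get("camera_from_world",im.get("mount")),4).tolist(),(im["depth"]>0).mean())
print(r.current_t(),r.finger_overhang,r.current_ee_rot(),r.current_contact_force())
E
```

```text
pics
scene 496.4037046074796 496.4037046074796 316.1580373276194 236.53545682748825 [[-0.2908, 0.9568, -0.0004, 0.1397], [0.8188, 0.2486, -0.5175, -0.4003], [-0.495, -0.1508, -0.8557, 1.4743], [0.0, 0.0, 0.0, 1.0]] 0.9959114583333334
top 591.5146682210872 591.5146682210872 325.02324888625697 257.29784983396905 [[-0.0155, -0.9999, -0.0012, 0.0127], [-0.9776, 0.0154, -0.2098, 0.5667], [0.2098, -0.0021, -0.9777, 1.2941], [0.0, 0.0, 0.0, 1.0]] 0.9961881510416667
wrist 356.60519155862175 356.60519155862175 318.42303177692423 239.89587652230873 [[0.0012, -0.9526, -0.3041, 0.078], [1.0, 0.0013, -0.0001, 0.0002], [0.0005, -0.3041, 0.9526, -0.1202], [0.0, 0.0, 0.0, 1.0]] 0.99619140625
0.15 0.022 [ 9.79688610e-01  2.00524432e-01 -4.02832285e-05 -4.22009162e-04] [-0.32708643  0.48807234  0.98375712]
```

View pics/scene0.png

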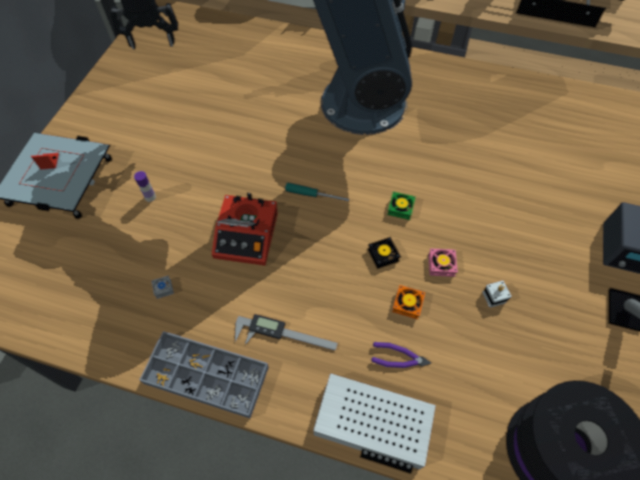

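View pics/top0.png

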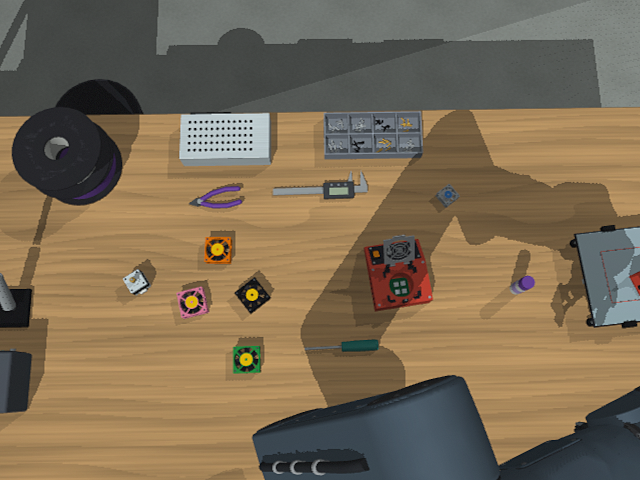

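The top view shows the black fan at about (253,294), with the pink fan at (193,301) and the orange one at (218,250). The box is at (400,275) with its guard open towards +x. Next I'll measure positions.

```bash
cat > h.py <<'E'
from cell import r, optics
import cv2,numpy as np
from scipy.spatial.transform import Rotation as R
def cam(n):
    if n=="wrist":
        p=np.array(r.current_tool_pos());q=r.current_ee_rot()
        im=optics.get_image(n)
        T=np.eye(4);T[:3,:3]=R.from_quat(q).as_matrix();T[:3,3]=p
        im["W"]=T@im["mount"]
    else:
        im=optics.get_image(n); im["W"]=np.linalg.inv(im["camera_from_world"])
    return im
def ray(im,uv):
    uv=np.atleast_2d(uv).astype(float)
    d=np.c_[(uv[:,0]-im["cx"])/im["fx"],(uv[:,1]-im["cy"])/im["fy"],np.ones(len(uv))]
    return im["W"][:3,3],d@im["W"][:3,:3].T
def onplane(im,uv,z):
    o,d=ray(im,uv); return o+d*((z-o[2])/d[:,2])[:,None]
def cloud(im):
    v,u=np.mgrid[:480,:640]
    o,d=ray(im,np.c_[u.ravel(),v.ravel()])
    return (o+d*im["depth"].reshape(-1,1)).reshape(480,640,3)
def save(im,name,crop=None,s=1):
    a=im["pixels"][:,:,::-1]
    if crop: a=a[crop[1]:crop[3],crop[0]:crop[2]]
    cv2.imwrite("pics/"+name,cv2.resize(a,None,fx=s,fy=s,interpolation=cv2.INTER_NEAREST))
E
python3 - <<'E'
from h import *
im=cam("top"); P=cloud(im)
save(im,"top_fan.png",(160,220,300,390),4); save(im,"top_box.png",(350,220,470,330),5)
hsv=cv2.cvtColor(im["pixels"],cv2.COLOR_RGB2HSV)
y=cv2.inRange(hsv,(20,120,120),(35,255,255))
n,l,s,c=cv2.connectedComponentsWithStats(y)
for i in range(1,n):
    if s[i,4]>40: print(c[i],s[i,4],onplane(im,c[i],.025).round(4), np.median(P[l==i],axis=0).round(4))
E
```

```text
[216.91818182 248.81818182] 110 [[0.5988 0.2583 0.025 ]] [0.5987 0.2585 0.0248]
[251.51724138 294.4137931 ] 116 [[0.489  0.1756 0.025 ]] [0.4894 0.1754 0.0259]
[191.04210526 301.63157895] 95 [[0.4743 0.3153 0.025 ]] [0.4737 0.3147 0.0259]
[245.73015873 358.97619048] 126 [[0.3415 0.1871 0.025 ]] [0.3414 0.1865 0.026 ]
```

View pics/wrist0.png

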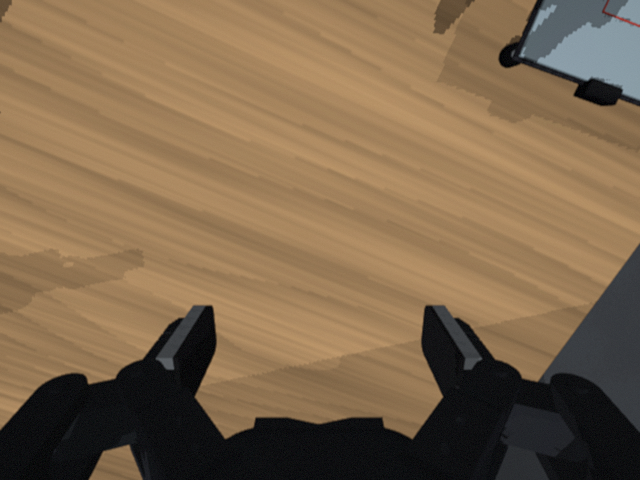

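View pics/top_fan.png

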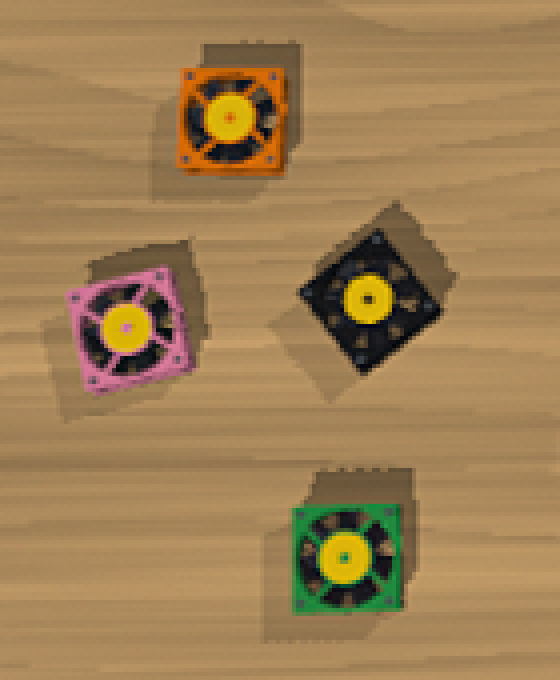

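View pics/top_box.png

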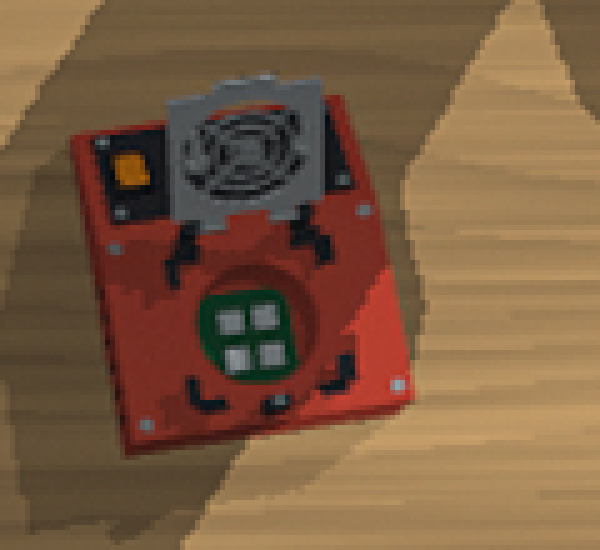

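```bash
python3 - <<'E'
from h import *
im=cam("wrist")
v,u=np.mgrid[:480,:640]
pc=np.stack([(u-im["cx"])/im["fx"]*im["depth"],(v-im["cy"])/im["fy"]*im["depth"],im["depth"]],-1)@im["mount"][:3,:3].T+im["mount"][:3,3]
m=(im["depth"]>0)&(pc[...,2]<0.06)
print("max tool z fingers",np.percentile(pc[m][:,2],[90,99,99.9,100]))
for uv in [(212,310),(190,312),(210,340),(200,370),(428,310),(165,365)]: print(uv,pc[uv[1],uv[0]].round(4))
print(R.from_quat(r.current_ee_rot()).as_matrix().round(3))
im=cam("top");P=cloud(im)
hsv=cv2.cvtColor(im["pixels"],cv2.COLOR_RGB2HSV)
m=(cv2.inRange(hsv,(0,130,60),(8,255,255))|cv2.inRange(hsv,(172,130,60),(180,255,255)))>0
m[:,:340]=0;m[:,470:]=0
t=m&(abs(P[...,2]-.055)<.003)
rc=cv2.minAreaRect(P[t][:,:2].astype(np.float32)*1000);print(rc,t.sum(),np.median(P[t][:,2]))
# fan rect by height
b=(P[...,2]>.02)&(P[...,2]<.03)&(np.linalg.norm(P[...,:2]-[.489,.1756],axis=-1)<.05)
print(cv2.minAreaRect(P[b][:,:2].astype(np.float32)*1000),b.sum())
E
```

```text
max tool z fingers [-0.02273527  0.00280622  0.00816133  0.01029787]
(212, 310) [ 0.0077 -0.0424  0.0075]
(190, 312) [ 0.0113 -0.0481 -0.0006]
(210, 340) [-0.0025 -0.0425  0.0019]
(200, 370) [-0.0056 -0.0423 -0.0122]
(428, 310) [0.0101 0.0428 0.0034]
(165, 365) [ 0.0085 -0.0466 -0.0281]
[[ 0.92   0.393 -0.   ]
 [ 0.393 -0.92   0.001]
 [ 0.    -0.001 -1.   ]]
((507.8456115722656, -167.6656494140625), (103.3636474609375, 130.06564331054688), 7.826748847961426) 1192 0.055040093519981625
((488.6355895996094, 173.93450927734375), (61.01933288574219, 59.807701110839844), 37.85980987548828) 390
```

```bash
cat >> h.py <<'E'
Z=np.array([0,0,1.])
def un(a): return np.array([np.cos(a),np.sin(a),0])
def quat(b,j,tilt):
    "tool with back dir tilted from up towards b by tilt, jaw axis j"
    z=-(np.sin(tilt)*b+np.cos(tilt)*Z); y=j; x=np.cross(y,z)
    return R.from_matrix(np.c_[x,y,z]).as_quat()
def flat(b,eps,phi): return quat(b,eps*np.cross(Z,b),phi)
def stand(b,eps,phi): return quat(b,eps*np.cross(b,Z),np.pi/2-phi)
E
python3 - <<'E'
from h import *
ik=r.inverse_kinematics
fan=np.array([.489,.1748,0]); yaw=np.radians(37.9); bx=np.radians(8); bay=np.array([.501,-.169,.055])
print(r.current_t())
for k in range(4):
  b=un(yaw+k*np.pi/2)
  for e in (1,-1):
    for ph in (0,30,45):
      p=fan+.004*b+.0225*Z
      q=ik(p,flat(b,e,np.radians(ph)))
      q2=ik(p+.1*Z,flat(b,e,np.radians(ph)))
      print("flat",k,e,ph,None if q is None else np.round(q,2), q2 is not None)
b=-un(bx)
for e in (1,-1):
  for ph in (0,30,45):
    q=ik(bay+.0225*Z+.008*b,flat(b,e,np.radians(ph))); print("bay",e,ph,None if q is None else np.round(q,2))
for x in(.42,.5):
 for e in (1,-1):
  for ph in (30,45):
   s=""
   for a in range(-180,180,30):
    n=un(np.radians(a)); q=ik(np.array([x,0.0,.036])+.01*n,stand(n,e,np.radians(ph)))
    q2=ik(np.array([x,0.0,.036+.08])+.01*n,stand(n,e,np.radians(ph)))
    s+=f" {a}:{'-' if q is None else 'Y'}{'-' if q2 is None else 'Y'}"
   print("stand",x,e,ph,s)
E
```

```text
0.3
flat 0 1 0 [ 0.26  0.66  1.86 -0.    0.62 -1.98] True
flat 0 1 30 [ 0.33  0.85  1.53 -0.17  1.26 -1.81] True
flat 0 1 45 [ 0.36  0.98  1.37 -0.21  1.55 -1.79] True
flat 0 -1 0 [ 0.26  0.66  1.86 -0.    0.62  1.17] True
flat 0 -1 30 [ 0.33  0.85  1.53 -0.17  1.26  1.34] True
flat 0 -1 45 [ 0.36  0.98  1.37 -0.21  1.55  1.35] True
flat 1 1 0 [ 0.26  0.65  1.87 -0.    0.62  2.74] True
flat 1 1 30 [ 0.49  0.69  1.93 -0.95  0.65 -2.5 ] True
flat 1 1 45 [ 0.59  0.77  1.93 -1.22  0.85 -2.18] True
flat 1 -1 0 [ 0.26  0.65  1.87 -0.    0.62 -0.4 ] True
flat 1 -1 30 [ 0.49  0.69  1.93 -0.95  0.65  0.64] True
flat 1 -1 45 [ 0.59  0.77  1.93 -1.22  0.85  0.97] True
flat 2 1 0 [ 0.25  0.65  1.88 -0.    0.61  1.16] True
flat 2 1 30 [ 0.13  0.62  2.16  1.93  0.27 -0.84] True
flat 2 1 45 [ 0.06  0.7   2.26  2.4   0.64 -1.4 ] True
flat 2 -1 0 [ 0.25  0.65  1.88 -0.    0.61 -1.98] True
flat 2 -1 30 [0.13 0.62 2.16 1.93 0.27 2.3 ] False
flat 2 -1 45 [0.06 0.7  2.26 2.4  0.64 1.75] True
flat 3 1 0 [ 0.25  0.66  1.87 -0.    0.62 -0.41] True
flat 3 1 30 [ 0.05  0.77  1.73  0.5   1.02 -0.96] True
flat 
[... 585 characters left out ...]
 150:YY
stand 0.42 1 45  -180:YY -150:YY -120:YY -90:YY -60:YY -30:YY 0:YY 30:YY 60:YY 90:YY 120:YY 150:YY
stand 0.42 -1 30  -180:YY -150:YY -120:YY -90:YY -60:YY -30:YY 0:YY 30:YY 60:YY 90:YY 120:YY 150:YY
stand 0.42 -1 45  -180:YY -150:YY -120:YY -90:YY -60:YY -30:YY 0:YY 30:YY 60:YY 90:YY 120:YY 150:YY
stand 0.5 1 30  -180:YY -150:YY -120:YY -90:YY -60:YY -30:YY 0:YY 30:YY 60:YY 90:YY 120:YY 150:YY
stand 0.5 1 45  -180:YY -150:YY -120:YY -90:YY -60:YY -30:YY 0:YY 30:YY 60:YY 90:YY 120:YY 150:YY
stand 0.5 -1 30  -180:YY -150:YY -120:YY -90:YY -60:YY -30:YY 0:YY 30:YY 60:YY 90:YY 120:YY 150:YY
stand 0.5 -1 45  -180:YY -150:YY -120:YY -90:YY -60:YY -30:YY 0:YY 30:YY 60:YY 90:YY 120:YY 150:YY
```

```bash
python3 - <<'E'
from h import *
bx=np.radians(8); x=un(bx); bay=np.array([.501,-.169,.055])
y=np.cross(Z,x)
q=R.from_matrix(np.c_[-x,y,-Z]).as_quat()
t=r.current_t(); r.move_to(bay-.03*x+.2*Z,q); print(r.current_t()-t, np.round(r.current_q(),2))
im=cam("wrist"); save(im,"w_box.png"); np.savez("w_box.npz",**im)
E
```

```text
1.8 [-0.45  0.26  1.77 -0.    1.11 -2.15]
```

View pics/w_box.png

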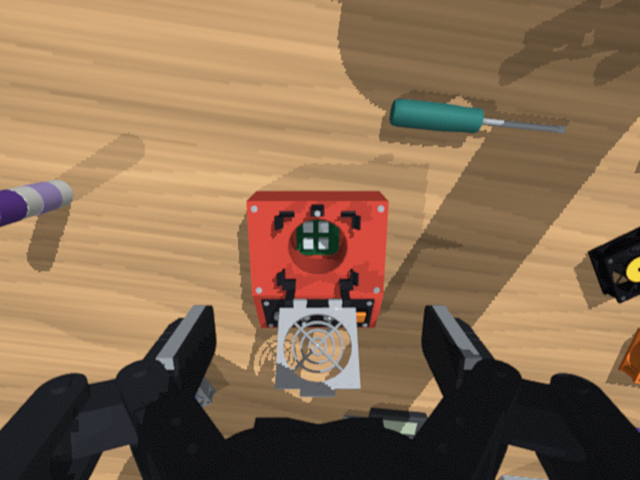

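The wrist view shows the box with its front edge at row ~200, clips at (284,218), (350,218), (284,285) and (350,285), the post at (317,210), and the open guard at (318,345). I'll fit the top-face edges and the post.

```bash
python3 - <<'E'
from h import *
im=dict(np.load("w_box.npz")); P=cloud(im)
hsv=cv2.cvtColor(im["pixels"],cv2.COLOR_RGB2HSV)
red=(cv2.inRange(hsv,(0,130,60),(8,255,255))|cv2.inRange(hsv,(172,130,60),(180,255,255)))>0
t=red&(abs(P[...,2]-.055)<.0025)
t[:, :200]=0;t[:,420:]=0
vs,us=np.nonzero(t)
pl=lambda uv:onplane(im,uv,.055)[:,:2]
# front edge: per column min row; side edges: per row min/max
F=pl([(u,vs[us==u].min()-.5) for u in range(262,376)])
rows=[v for v in range(212,280)]
L=pl([(us[vs==v].min()-.5,v) for v in rows]); Rr=pl([(us[vs==v].max()+.5,v) for v in rows])
def line(p):
    vx,vy,x0,y0=cv2.fitLine(p.astype(np.float32),cv2.DIST_HUBER,0,.001,.001).ravel()
    return np.array([vx,vy]),np.array([x0,y0])
for n,p in(("F",F),("L",L),("R",Rr)):
    d,c=line(p); print(n,np.degrees(np.arctan2(d[1],d[0])).round(2),c.round(4), np.std((p-c)@[-d[1],d[0]]).round(5))
a=np.mean([np.degrees(np.arctan(line(p)[0][1]/line(p)[0][0])) for p in (L,Rr)]+[np.degrees(np.arctan(-line(F)[0][0]/line(F)[0][1]))])
print("yaw",a)
X=un(np.radians(a))[:2];Y=np.array([-X[1],X[0]])
f=line(F)[1]@X; l=line(L)[1]@Y; rr=line(Rr)[1]@Y
print("width",abs(l-rr)); bay=X*(f+.045)+Y*(l+rr)/2; print("bay",bay)
# post & clips by height / darkness in box frame
B=np.stack([(P[...,:2]-bay)@X,(P[...,:2]-bay)@Y,P[...,2]-.055],-1)
def st(m,n):
    q=B[m]; print(n,m.sum(),q.min(0).round(4),q.max(0).round(4),np.median(q,0).round(4))
roi=(abs(B[...,0])<.05)&(abs(B[...,1])<.045)
st(roi&(B[...,2]>.022)&(B[...,0]<-.02),"post")
dark=roi&(hsv[...,2]<60)&(B[...,2]>.009)&(B[...,2]<.016)
for sx in(-1,1):
  for sy in(-1,1): 
    st(dark&(B[...,0]*sx>.015)&(B[...,1]*sy>.015)&(abs(B[...,0])<.04),f"clip{sx}{sy}")
g=(B[...,0]>.03)&(B[...,0]<.14)&(abs(B[...,1])<.038)&(B[...,2]>.02)&(hsv[...,1]<40)&(hsv[...,2]>70)
st(g,"guard"); q=B[g]; k=np.polyfit(q[:,0],q[:,2],1); print(k, "angle",np.pi-np.arctan(k[0]))
np.savez("box.npz",bay=bay,X=X,Y=Y)
E
```

```text
F -81.94 [ 0.4575 -0.1774] 0.00042
L 8.12 [ 0.505  -0.2356] 0.0003
R 8.04 [ 0.4924 -0.1062] 0.00027
yaw 8.071923
width 0.12980475386592216
bay [ 0.5020033  -0.17042457]
post 29473 [-0.05   -0.045   0.0221] [-0.02    0.045   0.2738] [-0.0424 -0.0007  0.2586]
clip-1-1 105 [-0.0367 -0.0378  0.009 ] [-0.0204 -0.0213  0.0144] [-0.0301 -0.0348  0.0117]
clip-11 98 [-0.0367  0.0213  0.009 ] [-0.0208  0.0376  0.014 ] [-0.0308  0.0345  0.0117]
clip1-1 134 [ 0.0222 -0.0382  0.0091] [ 0.0399 -0.022   0.0159] [ 0.0353 -0.0311  0.0116]
clip11 134 [0.0219 0.0215 0.009 ] [0.0399 0.0376 0.016 ] [0.0355 0.031  0.0117]
guard 4400 [ 0.0399 -0.0341  0.0271] [0.0943 0.0341 0.0921] [0.0706 0.0007 0.0634]
[ 1.24336271 -0.02421654] angle 2.248135836681904
```

Box pose agrees (width 129.8 mm, symmetric clips) and the guard angle is about 2.25 rad. Next, a close look at the fan.

```bash
python3 - <<'E'
from h import *
fan=np.array([.489,.1748,0]); a=np.radians(37.9)
# tool x = -b for k=3 -> jaw along un(a)
b=un(a-np.pi/2)
t=r.current_t(); q=quat(b,-np.cross(Z,b),0.0)   # candidates eps
for e in (1,-1):
    q=flat(b,e,0.0); print(e,np.round(r.inverse_kinematics(fan+.2*Z,q),2), R.from_quat(q).as_matrix()[:,0].round(2))
q=flat(b,1,0.0)
xt=R.from_quat(q).as_matrix()[:,0]
r.move_to(fan+.03*xt+.18*Z,q); print(r.current_t()-t,r.current_t(),np.round(r.current_q(),2))
im=cam("wrist"); save(im,"w_fan.png"); P=cloud(im)
hsv=cv2.cvtColor(im["pixels"],cv2.COLOR_RGB2HSV)
near=np.linalg.norm(P[...,:2]-fan[:2],axis=-1)<.05
top=near&(abs(P[...,2]-.025)<.004)
rc=cv2.minAreaRect((P[top][:,:2]*1000).astype(np.float32)); print(rc,top.sum())
y=(cv2.inRange(hsv,(20,120,120),(35,255,255))>0)&near
v,u=np.nonzero(y); print("label",onplane(im,(u.mean(),v.mean()),.025).round(4),y.sum())
E
```

```text
1 [ 0.25  0.36  1.78 -0.    1.   -0.41] [-0.61  0.79  0.  ]
-1 [ 0.25  0.36  1.78 -0.    1.    2.73] [ 0.61 -0.79  0.  ]
1.5833 3.7333 [ 0.31  0.37  1.82 -0.    0.94 -0.35]
((489.8349914550781, 173.15574645996094), (60.16223907470703, 60.495723724365234), 37.66963195800781) 3078
label [[0.49  0.173 0.025]] 866
```

View pics/w_fan.png

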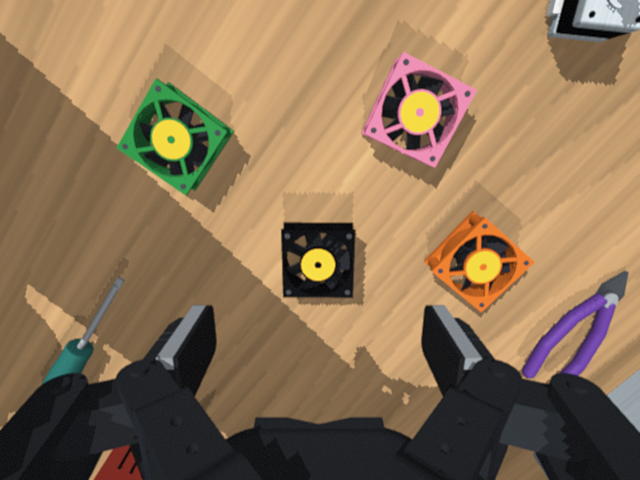

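```bash
cat >> h.py <<'E'
FAN=np.array([.4897,.1733,0]); FY=np.radians(37.7); B1=un(FY-np.pi/2)
_b=np.load("box.npz"); BAY=np.r_[_b["bay"],.055]; BX=np.r_[_b["X"],0]; BY=np.r_[_b["Y"],0]
PH=np.radians(45)
def back(p,q,d): return np.array(p)-d*R.from_quat(q).as_matrix()[:,2]
def st(): print("t",round(r.current_t(),2),"p",np.round(r.current_tool_pos(),4),"F",np.round(r.current_contact_force(),1),"open",round(r.current_opening(),3),"q",np.round(r.current_q(),2))
E
python3 - <<'E'
from h import *
q=flat(B1,1,PH); p=FAN+.005*B1+.0225*Z
pre=back(p,q,.09)
r.move_to(pre,q); st()
r.move_linear(p,vel=.12); st()
r.set_gripper(0.45,squeeze=40); st()
E
```

```text
t 4.47 p [0.5318 0.118  0.0856] F [-0.3  0.5  0.1] open 1.0 q [-0.1   0.81  1.54  0.55  1.42 -1.02]
t 5.37 p [0.4933 0.1693 0.023 ] F [-0.5  0.2 -0.2] open 0.999 q [-0.02  0.87  1.64  0.62  1.25 -1.07]
t 5.72 p [0.4933 0.169  0.023 ] F [ 2.  -3.   5.5] open 0.696 q [-0.02  0.87  1.64  0.62  1.25 -1.07]
```

```bash
python3 - <<'E'
from h import *
r.move_linear(np.array(r.current_tool_pos())+.13*Z,vel=.2); r.sleep(.1); st()
q0=np.array(r.current_q())
C=np.array([.46,.0,.03])
for a in range(-180,180,30):
    n=un(np.radians(a)); o=[]
    for (bb,e) in ((n,1),(-n,1),(-n,-1)):
        p=C+.005*Z+.01*bb
        q=r.inverse_kinematics(p+.05*Z,stand(bb,e,PH)); o.append(None if q is None else np.round(q,1))
    print(a,o)
b=-BX
for e in(1,-1): print(e,np.round(r.inverse_kinematics(BAY+.08*Z+.005*b,flat(b,e,PH)),1))
im=cam("scene"); save(im,"s1.png",(200,120,500,330),2.5)
E
```

```text
t 6.62 p [0.4927 0.169  0.1517] F [ 0.8  0.1 -1.6] open 0.695 q [-0.02  0.66  1.64  0.59  1.43 -0.94]
-180 [array([-0.2,  0.5,  2.5,  2.9,  0.6,  1.6]), array([-0.1,  0.8,  1.5, -0.1,  1.6,  1.5]), array([-0.1,  0.8,  1.5, -0.1,  1.6, -1.6])]
-150 [array([-0.4,  0.5,  2.4,  1.9,  0.7,  2. ]), array([ 0.1,  0.8,  1.6, -0.3,  1.5,  1.3]), array([ 0.1,  0.8,  1.6, -0.3,  1.5, -1.9])]
-120 [array([-0.5,  0.6,  2.2,  1.2,  0.9,  2.1]), array([ 0.2,  0.7,  1.7, -0.6,  1.3,  1.1]), array([ 0.2,  0.7,  1.7, -0.6,  1.3, -2.1])]
-90 [array([-0.5,  0.6,  1.9,  0.8,  1.1,  2.1]), array([ 0.3,  0.6,  1.9, -0.9,  1.1,  0.9]), array([ 0.3,  0.6,  1.9, -0.9,  1.1, -2.2])]
-60 [array([-0.4,  0.7,  1.7,  0.5,  1.4,  2. ]), array([ 0.3,  0.6,  2.2, -1.4,  0.8,  1. ]), array([ 0.3,  0.6,  2.2, -1.4,  0.8, -2.2])]
-30 [array([-0.2,  0.8,  1.6,  0.2,  1.5,  1.8]), array([0.1, 0.5, 2.4, 4.1, 0.6, 1.3]), array([ 0.1,  0.5,  2.4,  4.1,  0.6, -1.9])]
0 [array([-0.1,  0.8,  1.5, -0.1,  1.6,  1.5]), array([-0.2,  0.5,  2.5,  2.9,  0.6,  1.6]), array([-0.2,  0.5,  2.5,  2.9,  0.6, -1.5])]
30 [array([ 0.1,  0.8,  1.6, -0.3,  1.5,  1.3]), array([-0.4,  0.5,  2.4,  1.9,  0.7,  2. ]), array([-0.4,  0.5,  2.4,  1.9,  0.7, -1.2])]
60 [array([ 0.2,  0.7,  1.7, -0.6,  1.3,  1.1]), array([-0.5,  0.6,  2.2,  1.2,  0.9,  2.1]), array([-0.5,  0.6,  2.2,  1.2,  0.9, -1. ])]
90 [array([ 0.3,  0.6,  1.9, -0.9,  1.1,  0.9]), array([-0.5,  0.6,  1.9,  0.8,  1.1,  2.1]), array([-0.5,  0.6,  1.9,  0.8,  1.1, -1. ])]
120 [array([ 0.3,  0.6,  2.2, -1.4,  0.8,  1. ]), array([-0.4,  0.7,  1.7,  0.5,  1.4,  2. ]), array([-0.4,  0.7,  1.7,  0.5,  1.4, -1.1])]
150 [array([0.1, 0.5, 2.4, 4.1, 0.6, 1.3]), array([-0.2,  0.8,  1.6,  0.2,  1.5,  1.8]), array([-0.2,  0.8,  1.6,  0.2,  1.5, -1.4])]
1 [-0.7  0.4  2.2  1.7  0.5 -0.8]
-1 [-0.7  0.4  2.2  1.7  0.5  2.3]
```

View pics/s1.png

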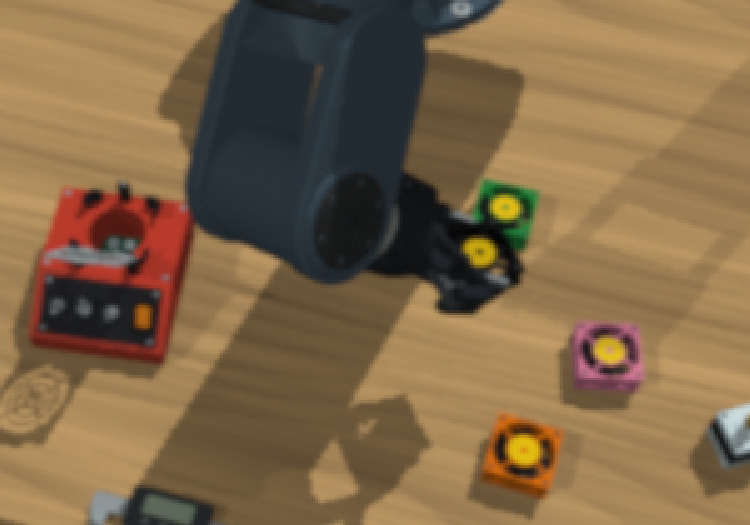

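```bash
cat >> h.py <<'E'
C=np.array([.48,.03,0]); N=un(np.radians(60))
def lower(p,dz,zmin,thr,vel=.03):
    "step down until vertical force rises by thr"
    p=np.array(p,float); f0=np.array(r.current_contact_force())[2]
    while p[2]>zmin:
        p[2]-=dz; r.move_linear(p,vel=vel); f=r.current_contact_force()[2]-f0
        if abs(f)>thr: break
    print("lowered cmd",p.round(4),"dF",round(f,1)); return p
E
python3 - <<'E'
from h import *
q=stand(N,1,PH); p=C+.0105*N+.0356*Z
r.move_to(p+.08*Z,q); st()
r.move_linear(p+.004*Z,vel=.12); r.sleep(.15); st()
lower(p+.004*Z,.001,p[2]-.003,4); st()
E
```

```text
t 8.39 p [0.4852 0.0391 0.1155] F [ 0.1 -0.2 -0.6] open 0.694 q [ 0.24  0.72  1.64 -0.54  1.41  1.03]
t 9.32 p [0.4856 0.0392 0.0403] F [-0.2 -0.9 -0.3] open 0.698 q [ 0.24  0.84  1.64 -0.56  1.31  1.1 ]
lowered cmd [0.4852 0.0391 0.0346] dF 7.1
t 10.57 p [0.4853 0.0391 0.0353] F [-0.5  1.3  6.8] open 0.69 q [ 0.24  0.85  1.64 -0.56  1.3   1.1 ]
```

```bash
python3 - <<'E'
from h import *
p=np.array(r.current_tool_pos()); q=stand(N,1,PH)
r.move_linear(np.r_[p[:2],.0350],vel=.03); st()
r.set_gripper(1.0); st()
r.move_linear(back([*p[:2],.0350],q,.10),vel=.2); st()
im=cam("wrist"); save(im,"w_st.png"); np.savez("w_st.npz",**im)
im=cam("top"); save(im,"t_st.png",(220,180,420,330),4)
P=cloud(im)
near=np.linalg.norm(P[...,:2]-C[:2],axis=-1)<.06
m=near&(P[...,2]>.05)&(P[...,2]<.07)
print(m.sum()); 
if m.sum()>10: print(cv2.minAreaRect((P[m][:,:2]*1000).astype(np.float32)),np.median(P[m][:,2]))
E
```

```text
t 10.82 p [0.4854 0.0392 0.0353] F [0.  1.7 4.7] open 0.696 q [ 0.24  0.85  1.64 -0.56  1.3   1.1 ]
t 11.21 p [0.4852 0.0391 0.0349] F [ 0.8 -0.9  0.4] open 0.995 q [ 0.24  0.85  1.64 -0.56  1.3   1.1 ]
t 11.86 p [0.52   0.0999 0.1049] F [-0.1  0.2  0.2] open 0.997 q [ 0.32  0.81  1.49 -0.49  1.5   1.04]
293
((478.8298034667969, 32.018863677978516), (25.477161407470703, 59.54901123046875), 60.46076202392578) 0.0586035079685614
```

View pics/w_st.png

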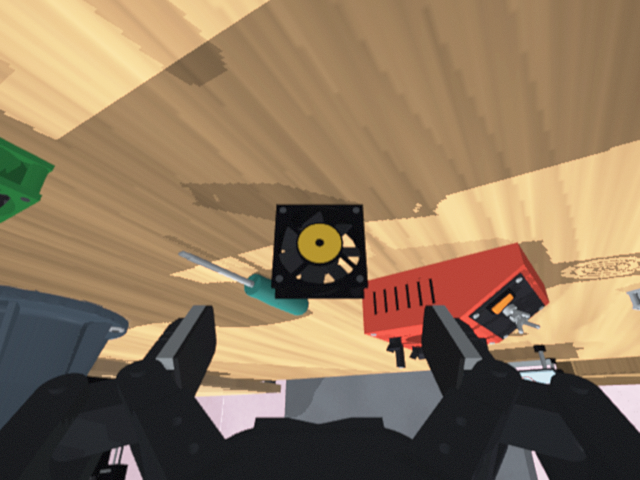

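View pics/t_st.png

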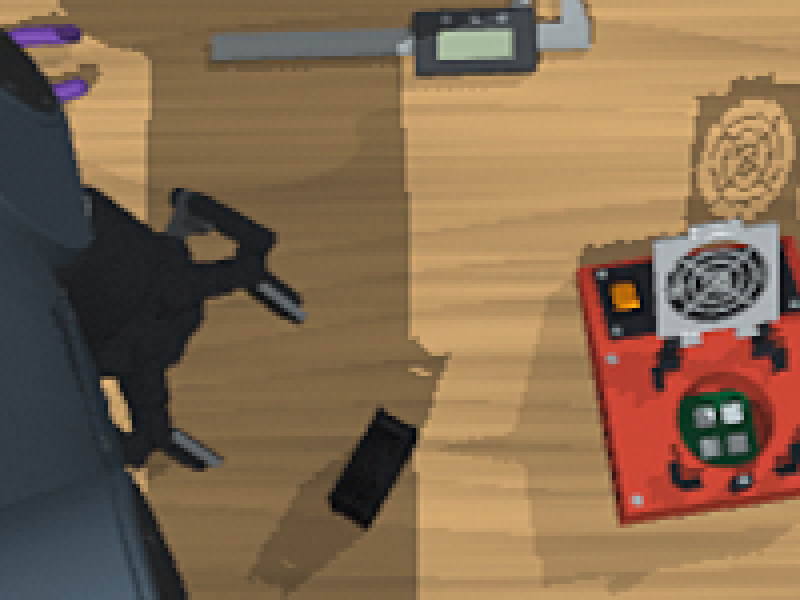

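The fan stands on its edge at about (0.480, 0.031), label facing +60°. Now I'll regrip from the plain side.

```bash
cat >> h.py <<'E'
N2=un(np.radians(60.3)); C2=np.array([.4797,.0312,0]); BK=-N2
E
python3 - <<'E'
from h import *
q=stand(BK,1,PH); p=C2+.0105*BK+.036*Z
pre=back(p,q,.10)
r.move_to(C2+.03*N2+.24*Z, stand(N,1,np.radians(70))); st()
r.move_to(pre+.06*Z,q); st()
r.move_linear(pre,vel=.2)
im=cam("wrist"); save(im,"w_st2.png"); P=cloud(im)
m=(np.linalg.norm(P[...,:2]-C2[:2],axis=-1)<.06)&(P[...,2]>.005)&(P[...,2]<.064)
f=P[m]; d=(f-C2)@N2; t=(f-C2)@np.cross(Z,N2)
k=abs(d+.0125)<.004
print("plain face d",np.median(d[k]),"lateral",np.percentile(t[k],[.5,99.5]),"z",np.percentile(f[k][:,2],[.5,99.5]), np.degrees(np.polyfit(t[k],d[k],1)[0]))
st()
E
```

```text
t 12.58 p [0.4941 0.0566 0.2399] F [-0.7  0.9  0. ] open 1.002 q [ 0.15  0.38  1.68 -0.28  1.31  0.78]
t 13.98 p [ 0.4395 -0.0389  0.1663] F [ 0.1 -0.2 -0.4] open 0.999 q [-0.6   0.36  2.15  0.98  1.01  2.34]
plain face d -0.012092216050197767 lateral [-0.03068409  0.02894721] z [0.00529204 0.05955424] 0.27821120475315797
t 14.48 p [ 0.4399 -0.0392  0.1075] F [-0.4 -0.4  0.1] open 0.997 q [-0.6   0.5   2.16  1.08  0.93  2.18]
```

View pics/w_st2.png

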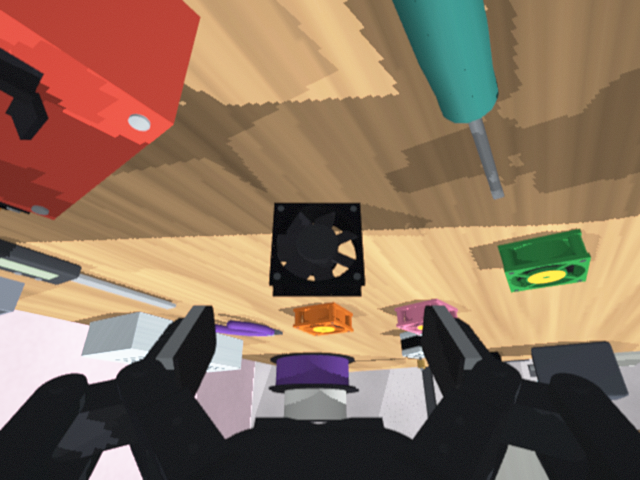

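```bash
python3 - <<'E'
from h import *
q=stand(BK,1,PH); p=C2-.0007*np.cross(Z,N2)+.0105*BK+.036*Z
r.move_linear(p,vel=.12); st()
r.set_gripper(0.45,squeeze=40); st()
print(np.array(r.current_tool_pos())-p)
r.move_linear(p+.005*Z,vel=.05); r.move_linear(p+.17*Z,vel=.25); st()
im=cam("wrist"); save(im,"w_held.png")
E
```

```text
t 15.47 p [0.4752 0.0214 0.0364] F [0.  0.1 0.1] open 1.001 q [-0.43  0.68  2.14  1.34  0.81  2.02]
t 15.82 p [0.4753 0.0214 0.0365] F [-0.7 -3.   4.8] open 0.692 q [-0.43  0.68  2.14  1.34  0.81  2.02]
[ 0.00017193 -0.00035175  0.00053255]
t 16.88 p [0.4746 0.0219 0.205 ] F [-0.9 -1.1 -1.3] open 0.695 q [-0.43  0.29  2.1   1.02  0.98  2.53]
```

View pics/w_held.png

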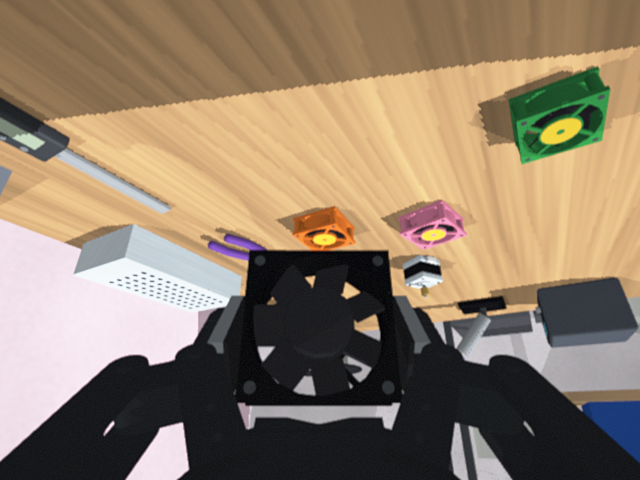

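```bash
python3 - <<'E'
from h import *
im=cam("wrist")
v,u=np.mgrid[:480,:640]
pc=np.stack([(u-im["cx"])/im["fx"]*im["depth"],(v-im["cy"])/im["fy"]*im["depth"],im["depth"]],-1)@im["mount"][:3,:3].T+im["mount"][:3,3]
# fan frame in tool coords: plain normal = back*cos + ..., up-dir
Rt=R.from_quat(r.current_ee_rot()).as_matrix()
pn=Rt.T@BK; upd=Rt.T@Z; lat=Rt.T@np.cross(Z,N2)
print("pn",pn.round(3),"up",upd.round(3))
m=np.zeros((480,640),bool); m[240:410,235:405]=1
m&=(im["depth"]>0)
d=pc@pn; k=m&(abs(d-.002)<.006)
X=pc[k]; c=X.mean(0); n=np.linalg.svd(X-c,full_matrices=False)[2][2]; n*=np.sign(n@pn)
print("plane n",n.round(3),"angle",np.degrees(np.arccos(n@pn)),"d",np.median(X@pn))
A=np.c_[X@lat,X@upd].astype(np.float32)*1000
print(cv2.minAreaRect(A),len(A),np.percentile(A,[.5,99.5],axis=0))
E
```

```text
pn [ 0.707 -0.    -0.707] up [-0.707  0.003 -0.707]
plane n [ 0.717 -0.    -0.697] angle 0.7783492932671379 d 0.0010503796645758158
((0.37310791015625, -7.218376159667969), (69.9076156616211, 60.324607849121094), 0.07405005395412445) 15355 [[-31.42824945 -36.84345936]
 [ 31.99939661  22.81831955]]
```

```bash
cat >> h.py <<'E'
B3=-BX; QB=flat(B3,1,PH); PB=BAY+.0067*B3+.0235*Z
E
python3 - <<'E'
from h import *
r.move_to(PB+.15*Z,QB); st()
r.move_linear(PB+.05*Z,vel=.2); r.sleep(.1); st()
im=cam("scene"); save(im,"s_pre.png",(180,140,340,280),5)
im=cam("top"); save(im,"t_pre.png",(330,200,480,330),5)
im=cam("wrist"); save(im,"w_pre.png")
E
```

```text
t 19.38 p [ 0.4954 -0.1713  0.2284] F [ 0.1 -0.3 -0.8] open 0.696 q [-0.66  0.19  2.16  1.27  0.56 -0.28]
t 20.12 p [ 0.4958 -0.1716  0.1296] F [-0.8  0.9 -0.6] open 0.691 q [-0.66  0.42  2.21  1.74  0.54 -0.83]
```

View pics/s_pre.png

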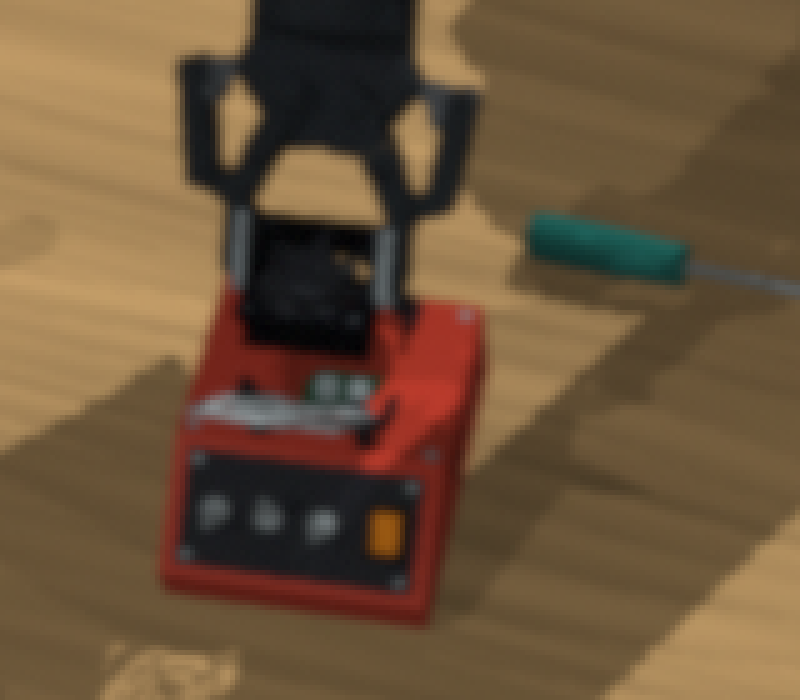

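View pics/t_pre.png

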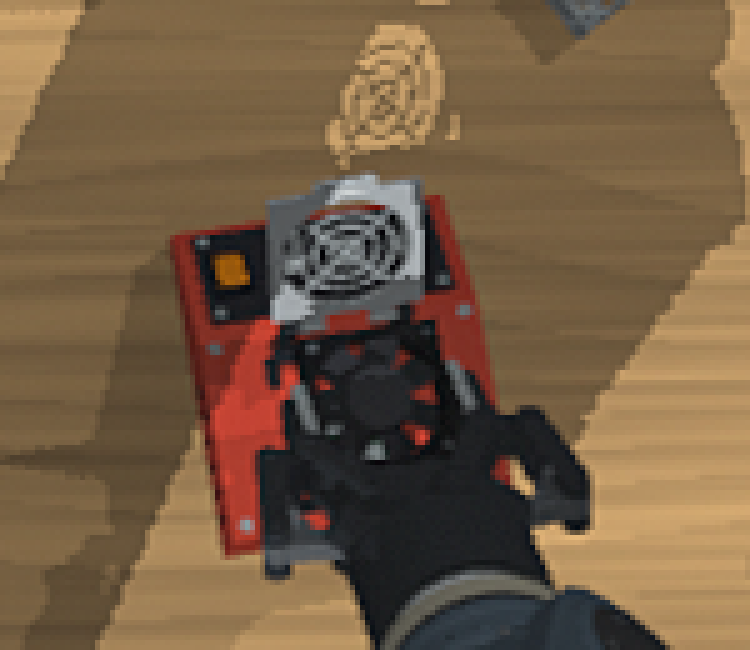

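View pics/w_pre.png

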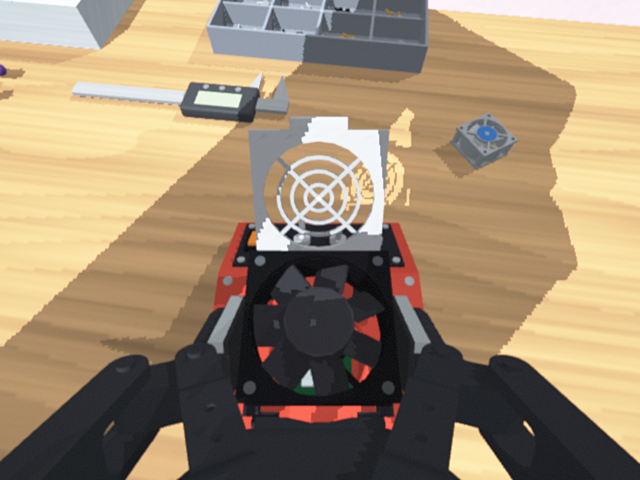

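The fan is held level over the bay with its plain side up. I'll check its measured centre against the bay before lowering.

```bash
python3 - <<'E'
from h import *
for n in ("wrist","top"):
    im=cam(n); P=cloud(im); tp=np.array(r.current_tool_pos())
    off=np.array(tp)-PB; c=BAY+[off[0],off[1],off[2]]+.025*Z
    m=(np.linalg.norm(P[...,:2]-c[:2],axis=-1)<.045)&(abs(P[...,2]-c[2])<.006)
    B=np.c_[(P[m]-c)@BX,(P[m]-c)@BY,(P[m]-c)[:,2]]
    k=abs(B[:,1])<.024; print(n,"x ext",np.percentile(B[k,0],[.5,99.5]).round(4),"z",np.median(B[:,2]).round(4))
    for s in(-1,1):
        kk=(B[:,0]*s>.022)&(abs(B[:,1])<.03); print(s,np.median(B[kk,2]).round(4), np.percentile(B[kk,1],[1,99]).round(4))
E
```

```text
wrist x ext [-0.0297  0.0301] z -0.0007
-1 -0.0002 [-0.0297  0.0294]
1 -0.0004 [-0.0294  0.0293]
top x ext [-0.0308  0.0294] z -0.0005
-1 -0.0003 [-0.0267  0.01  ]
1 -0.0001 [-0.0277  0.0291]
```

Centred to within 1 mm and level. Lowering now.

```bash
python3 - <<'E'
from h import *
r.move_linear(PB+.015*Z,vel=.1); r.sleep(.1); st()
lower(PB+.015*Z,.0015,PB[2]-.003,7,vel=.04); r.sleep(.1); st()
im=cam("scene"); save(im,"s_low.png",(180,140,340,280),5)
im=cam("wrist"); save(im,"w_low.png"); P=cloud(im)
B=np.stack([(P-BAY)@BX,(P-BAY)@BY,P[...,2]-.055],-1)
for sx in(-1,1):
  for sy in(-1,1):
    k=(B[...,0]*sx>.021)&(B[...,0]*sx<.029)&(B[...,1]*sy>.018)&(B[...,1]*sy<.029)&(B[...,2]>.015)&(B[...,2]<.05)
    print(sx,sy,k.sum(),np.median(B[k][:,2]).round(4))
E
```

```text
t 20.98 p [ 0.4956 -0.1715  0.0942] F [-0.3  0.3 -1. ] open 0.688 q [-0.66  0.51  2.22  1.89  0.57 -1.  ]
lowered cmd [ 0.4954 -0.1714  0.077 ] dF 20.9
t 23.82 p [ 0.4957 -0.1714  0.0783] F [-12.4   1.3  21.8] open 0.69 q [-0.66  0.56  2.22  1.95  0.58 -1.08]
-1 -1 734 0.0247
-1 1 732 0.0246
1 -1 465 0.0245
1 1 445 0.0246
```

View pics/w_low.png

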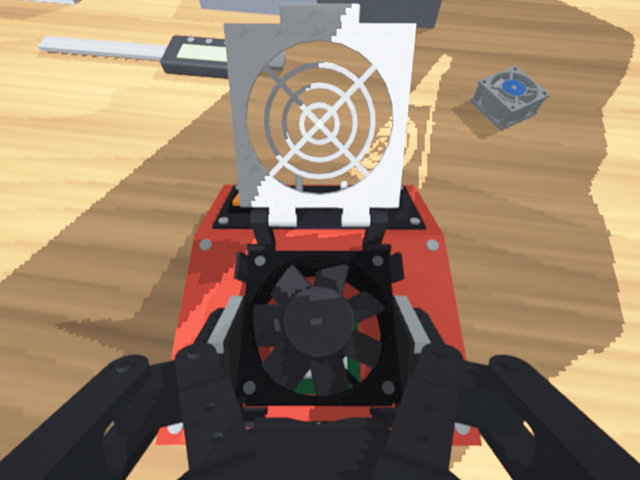

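```bash
python3 - <<'E'
from h import *
p=PB.copy();p[2]=.0784
r.move_linear(p,vel=.03); r.sleep(.05); st()
r.set_gripper(1.0); st()
r.move_linear(back(p,QB,.13),vel=.2); st()
im=cam("wrist"); save(im,"w_rel.png"); P=cloud(im)
im2=cam("top"); save(im2,"t_rel.png",(330,200,480,330),5)
B=np.stack([(P-BAY)@BX,(P-BAY)@BY,P[...,2]-.055],-1)
for sx in(-1,1):
  for sy in(-1,1):
    k=(B[...,0]*sx>.021)&(B[...,0]*sx<.029)&(B[...,1]*sy>.018)&(B[...,1]*sy<.029)&(B[...,2]>.015)&(B[...,2]<.05)
    print(sx,sy,k.sum(),np.median(B[k][:,2]).round(4))
E
```

```text
t 24.23 p [ 0.4954 -0.1714  0.0784] F [-2.7 -1.2  4.8] open 0.689 q [-0.66  0.55  2.22  1.95  0.58 -1.08]
t 24.61 p [ 0.4954 -0.1713  0.0783] F [-0.4  0.3 -0.6] open 1.001 q [-0.66  0.55  2.22  1.95  0.58 -1.08]
t 25.41 p [ 0.4046 -0.1844  0.1702] F [-0.3  0.3 -0.1] open 1.001 q [-0.88  0.23  2.35  1.46  0.65 -0.72]
-1 -1 168 0.0246
-1 1 166 0.0245
1 -1 129 0.0246
1 1 125 0.0246
```

View pics/w_rel.png

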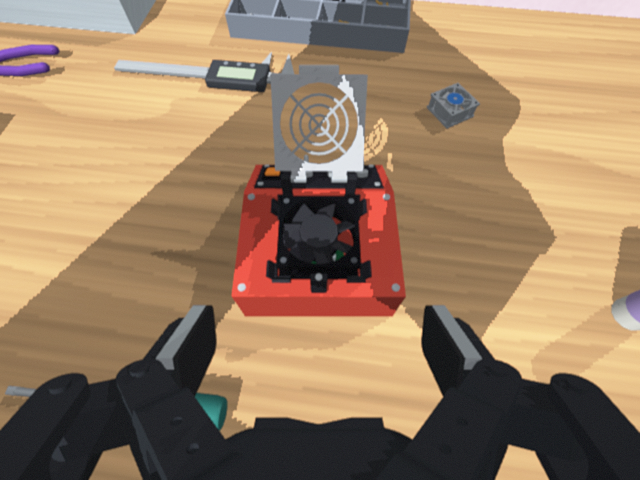

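The fan is home: all four corners are 24.6 mm above the top, and it stayed put on release. Next is the guard. I'll plan a path behind its outer face with the fingers closed.

```bash
cat >> h.py <<'E'
H=BAY+.0425*BX+.028*Z
def gp(th,gap,rr=.066):
    th_d=np.degrees(th); be=np.radians(max(45,90-th_d))
    d=-np.cos(th)*BX+np.sin(th)*Z; n=np.sin(th)*BX+np.cos(th)*Z
    T=H+rr*d+(.0015+gap+.011*abs(np.cos(be+th)))*n
    q=quat(BX,GE*BY,np.pi/2-be)
    return back(T,q,r.finger_overhang),q
GE=1
E
python3 - <<'E'
import h
from h import *
for e in(1,-1):
    h.GE=e
    print(e,[np.round(r.inverse_kinematics(*gp(t,g)),2) if r.inverse_kinematics(*gp(t,g)) is not None else None for t,g in ((2.25,.018),(1.5,0),(.8,0),(.4,0),(0,0))])
st()
E
```

```text
1 [array([-0.22,  1.02,  0.95, -0.27,  1.91, -1.92]), array([-0.25,  0.87,  1.17, -0.28,  1.84, -1.93]), array([-0.27,  0.82,  1.34, -0.29,  1.73, -1.92]), array([-0.34,  0.62,  1.61, -0.19,  1.28, -1.96]), array([-0.44,  0.49,  1.87, -0.  ,  0.78, -2.15])]
-1 [array([-0.22,  1.02,  0.95, -0.27,  1.91,  1.22]), array([-0.25,  0.87,  1.17, -0.28,  1.84,  1.21]), array([-0.27,  0.82,  1.34, -0.29,  1.73,  1.22]), array([-0.34,  0.62,  1.61, -0.19,  1.28,  1.18]), array([-0.44,  0.49,  1.87, -0.  ,  0.78,  0.99])]
t 25.51 p [ 0.4046 -0.184   0.1697] F [ 0.3  0.1 -0.2] open 1.0 q [-0.87  0.23  2.35  1.46  0.65 -0.72]
```

```bash
python3 - <<'E'
from h import *
r.move_linear(np.array(r.current_tool_pos())+[0,0,.12],vel=.25)
r.set_gripper(0.0)
p,q=gp(2.25,.020)
r.move_to(H+.05*BX+.26*Z,quat(BX,GE*BY,np.radians(20))); st()
r.move_to(back(p,q,.09),q); st()
r.move_linear(p,vel=.15); st()
im=cam("top"); save(im,"t_g0.png",(330,180,480,310),5)
im=cam("wrist"); save(im,"w_g0.png")
E
```

```text
t 28.58 p [ 0.5932 -0.1577  0.3429] F [-0.4 -0.1  0.3] open -0.001 q [-0.28  0.57  1.14 -0.14  1.76 -1.99]
t 29.36 p [ 0.6886 -0.1447  0.1948] F [-0.4  0.4  0.6] open -0.0 q [-0.19  1.12  0.6  -0.28  2.16 -1.97]
t 30.11 p [ 0.6264 -0.1532  0.1319] F [-0.1  0.4 -0.6] open 0.003 q [-0.22  1.03  0.94 -0.27  1.91 -1.92]
```

View pics/t_g0.png

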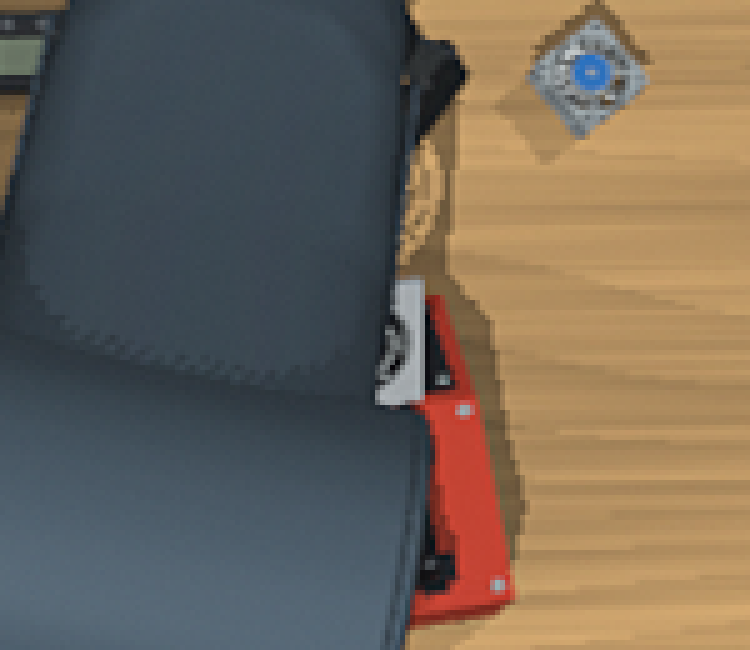

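View pics/w_g0.png

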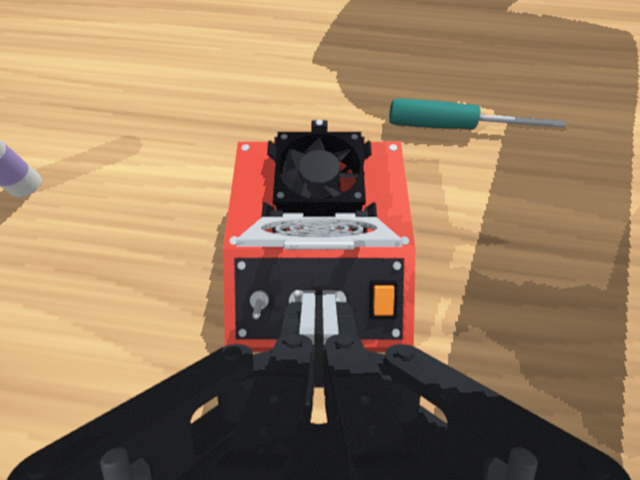

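```bash
cat > push.py <<'E'
from h import *
import sys
ths=np.arange(2.25,0.15,-.11)
p,q=gp(2.25,.001); r.move_linear(p,vel=.1); st()
for i,th in enumerate(ths):
    p,q=gp(th,-.001); r.move_linear(p,rot=q,vel=.08)
    f=np.linalg.norm(r.current_contact_force())
    if i%3==0: print(round(th,2),"F",np.round(r.current_contact_force(),1),"err",np.round(np.array(r.current_tool_pos())-p,4))
    if f>15: print("STOP",th,f);break
st()
E
python3 push.py; python3 - <<'E'
from h import *
im=cam("scene"); save(im,"s_g1.png",(180,140,340,280),5)
im=cam("wrist"); save(im,"w_g1.png")
E
```

```text
t 30.55 p [ 0.6113 -0.155   0.142 ] F [-0.3 -0.2 -0.4] open -0.001 q [-0.22  0.99  1.   -0.27  1.89 -1.92]
2.25 F [-0.1  0.4  0.4] err [ 0.0001  0.0001 -0.0003]
1.92 F [ 0.9 -0.8 -1.2] err [ 0.0001 -0.0001  0.0002]
1.59 F [-0.1  0.1 -0.8] err [ 0.0001 -0.      0.0001]
1.26 F [0.7 0.5 0.2] err [ 0.0001 -0.      0.0001]
0.93 F [ 0.2 -0.2  0.5] err [-0.  0.  0.]
0.6 F [ 0.2  0.8 -0.4] err [ 0.     -0.0002  0.0008]
0.27 F [-0.8  0.1  0.3] err [-0.     -0.0001  0.0003]
t 35.62 p [ 0.4831 -0.1732  0.116 ] F [ 0.8 -0.1 -0.4] open 0.002 q [-0.4   0.53  1.77 -0.1   0.99 -2.05]
```

View pics/w_g1.png

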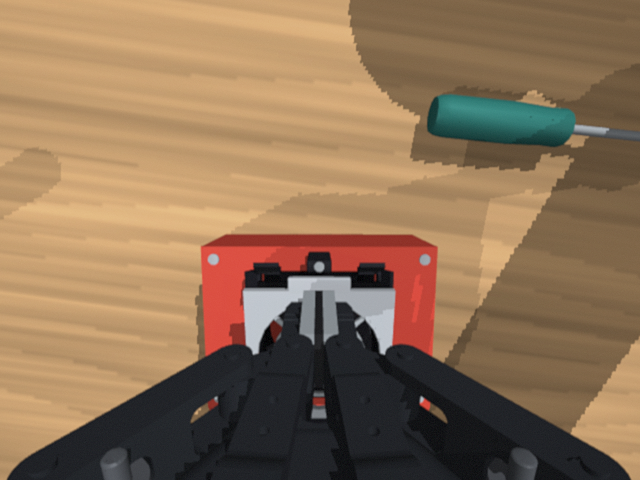

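View pics/s_g1.png

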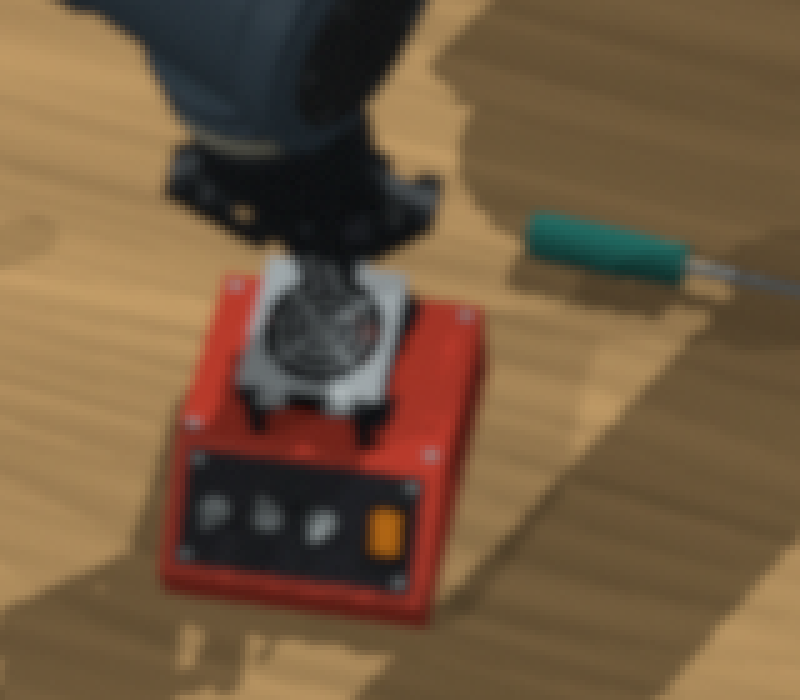

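The guard is following the fingers and is nearly shut. I'll finish the last few degrees with force checks.

```bash
python3 - <<'E'
from h import *
for th,g in((.12,-.001),(.06,-.001),(.02,-.001),(0,-.0005),(0,-.0015),(0,-.0025),(0,-.0035)):
    p,q=gp(th,g); r.move_linear(p,rot=q,vel=.04); r.sleep(.05)
    f=np.array(r.current_contact_force()); print(th,g,f.round(1))
    if np.linalg.norm(f)>8: break
st()
r.move_linear(np.array(r.current_tool_pos())+.14*Z-.03*BX,vel=.2); st()
im=cam("wrist"); save(im,"w_end.png"); P=cloud(im)
B=np.stack([(P-BAY)@BX,(P-BAY)@BY,P[...,2]-.055],-1)
hsv=cv2.cvtColor(im["pixels"],cv2.COLOR_RGB2HSV)
k=(abs(B[...,1])<.033)&(B[...,0]>-.037)&(B[...,0]<.04)&(B[...,2]>.02)&(B[...,2]<.06)&(hsv[...,2]>80)&(hsv[...,1]<40)
q=B[k]; c=np.polyfit(q[:,0],q[:,2],1); print(k.sum(),"guard slope",c, q.min(0),q.max(0))
im=cam("top"); save(im,"t_end.png")
E
```

```text
0.12 -0.001 [ 0.6 -0.5  0.1]
0.06 -0.001 [-1.   0.6  0.8]
0.02 -0.001 [-0.4 -0.  -0.1]
0 -0.0005 [ 1.7 -0.3  3.8]
0 -0.0015 [-1.3 -0.2 12.3]
t 37.23 p [ 0.4793 -0.174   0.1059] F [-1.3 -0.2 12.3] open 0.002 q [-0.44  0.49  1.87 -0.    0.78 -2.15]
t 38.1 p [ 0.4492 -0.1779  0.2448] F [-0.   0.1 -0.4] open 0.0 q [-0.47  0.24  1.83 -0.    1.08 -2.19]
2598 guard slope [-0.01591171  0.02797355] [-0.03697711 -0.03298293  0.02007095] [0.03663727 0.03298385 0.03155823]
```

View pics/w_end.png

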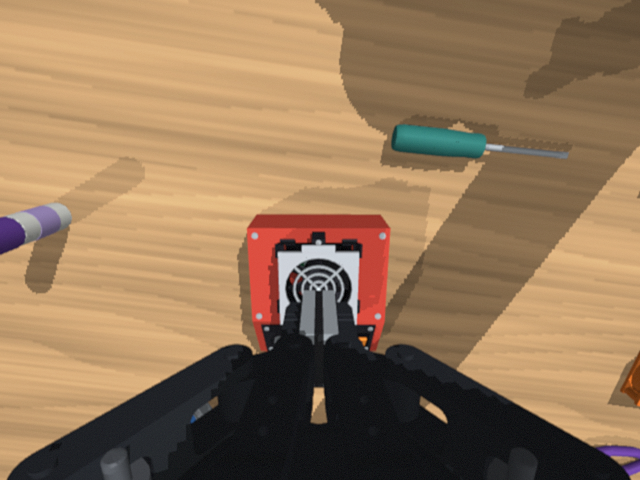

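View pics/t_end.png

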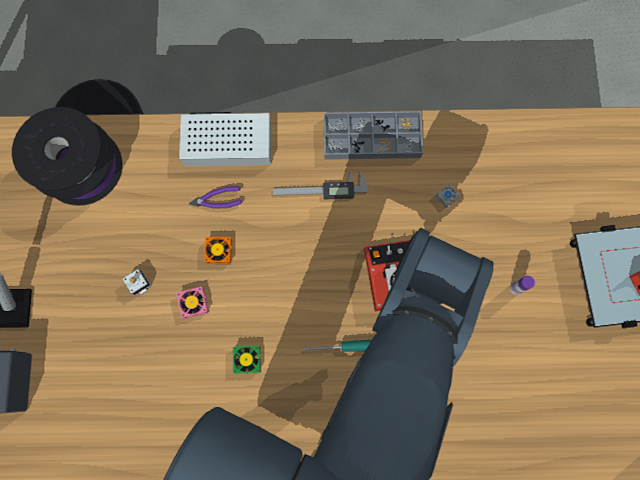

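```bash
python3 - <<'E'
from h import *
q=R.from_matrix(np.c_[-BX,BY,-Z]).as_quat()
r.move_to(BAY-.11*BX+.2*Z,q); r.sleep(.2); st()
im=cam("wrist"); save(im,"w_fin.png"); P=cloud(im)
B=np.stack([(P-BAY)@BX,(P-BAY)@BY,P[...,2]-.055],-1)
hsv=cv2.cvtColor(im["pixels"],cv2.COLOR_RGB2HSV)
for x0 in(-.034,-.03,.03,.034):
  k=(abs(B[...,1])<.03)&(abs(B[...,0]-x0)<.003)&(hsv[...,1]<60)&(hsv[...,2]>80)&(abs(B[...,2]-.03)<.01)
  print(x0,k.sum(),np.median(B[k][:,2]).round(4))
k=(abs(B[...,1])<.013)&(B[...,0]<-.030)&(B[...,0]>-.05)&(hsv[...,1]<60)&(hsv[...,2]>80)&(B[...,2]>.02); print("tab",np.percentile(B[k],[2,98],axis=0).round(4))
im=cam("scene"); save(im,"s_fin.png",(180,140,340,280),5)
E
```

```text
t 38.74 p [ 0.3936 -0.1858  0.2546] F [0.5 0.2 0.7] open -0.0 q [-0.55  0.14  1.93  0.    1.08 -2.26]
-0.034 2 0.0272
-0.03 2 0.0272
0.03 0 nan
0.034 0 nan
  return _methods._mean(a, axis=axis, dtype=dtype,
  ret = ret.dtype.type(ret / rcount)
Traceback (most recent call last):
IndexError: index -1 is out of bounds for axis 0 with size 0
```

View pics/w_fin.png

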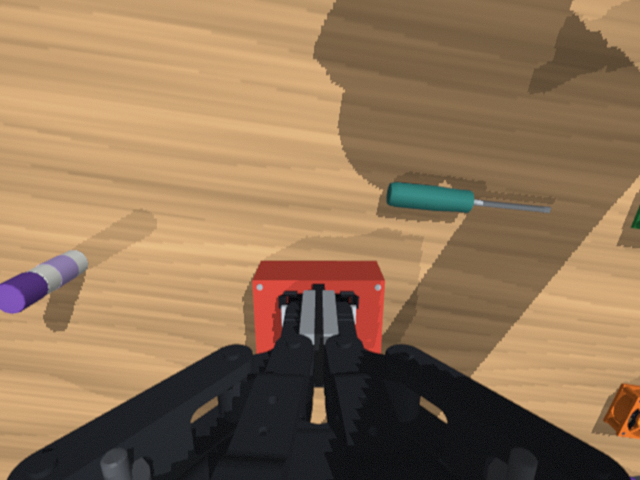

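```bash
python3 - <<'E'
from h import *
q=R.from_matrix(np.c_[-BX,BY,-Z]).as_quat()
r.set_gripper(1.0)
r.move_to(BAY+.05*BX+.2*Z,q); r.sleep(.2); st()
im=cam("wrist"); save(im,"w_fin2.png"); P=cloud(im)
B=np.stack([(P-BAY)@BX,(P-BAY)@BY,P[...,2]-.055],-1)
hsv=cv2.cvtColor(im["pixels"],cv2.COLOR_RGB2HSV)
for x0 in(-.034,-.03,.03,.034):
  k=(abs(B[...,1])<.03)&(abs(B[...,0]-x0)<.003)&(hsv[...,1]<60)&(hsv[...,2]>80)&(abs(B[...,2]-.03)<.01)
  print(x0,k.sum(),np.median(B[k][:,2]).round(4) if k.any() else 0)
for y0 in(-.031,.031):
  k=(abs(B[...,1]-y0)<.003)&(abs(B[...,0])<.03)&(hsv[...,1]<60)&(hsv[...,2]>80)&(abs(B[...,2]-.03)<.01); print(k.sum(),np.polyfit(B[k][:,0],B[k][:,2],1).round(4))
im=cam("scene"); save(im,"s_fin.png",(120,120,520,420),2)
E
```

```text
t 40.46 p [ 0.5508 -0.1638  0.2554] F [ 1.2  0.6 -0.3] open 1.002 q [-0.37  0.39  1.58 -0.    1.16 -2.08]
-0.034 287 0.0289
-0.03 492 0.0289
0.03 394 0.0289
0.034 508 0.0289
567 [-0.0012  0.0288]
564 [-0.0015  0.0288]
```

View pics/w_fin2.png

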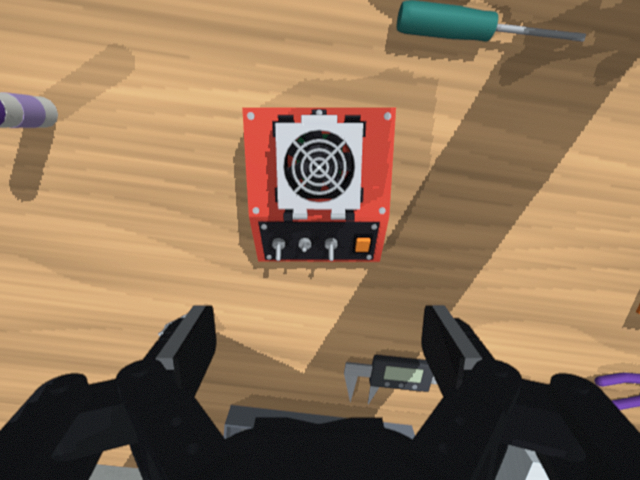

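View pics/s_fin.png

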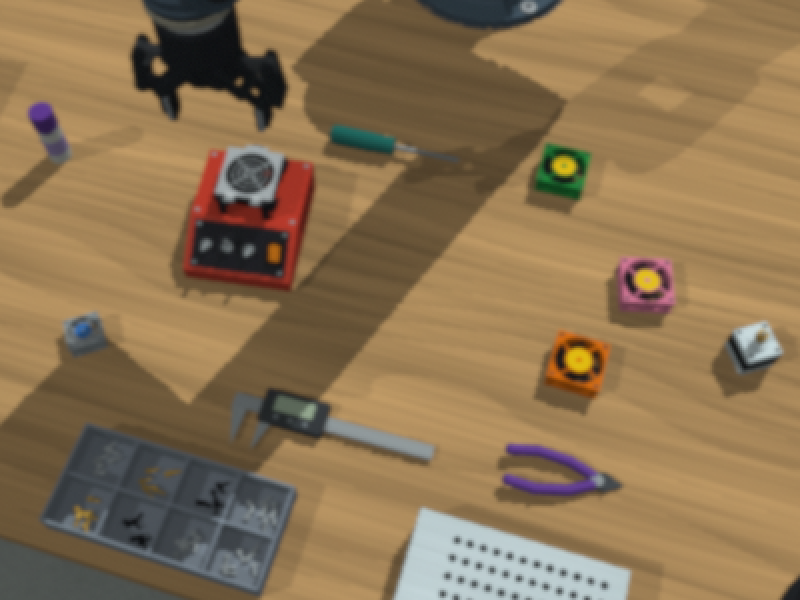

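The guard is shut and level, 28.9 mm above the top at front and back with a slope of about 0.001. The bystanders are undisturbed and the gripper is clear, so I'm handing in.

```bash
python3 -c "
from cell import r
r.hand_in()"
```

```text
the job is handed in; nothing more can be done
```

The fan is in the bay, label down and fully home, with the finger guard shut over it. I handed the job in at about 40.5 s of the 72 s; no verdict was reported.

**What I did:** I gripped the black fan across its sides with the tool tilted 45° and stood it on its edge on the bench. I then regripped it from the plain side, lowered it label-down into the bay and let go. With the fingers closed, I pushed the guard over from behind and pressed it shut.

**Last checks:**
- **Fan:** all four corners of its top face measured about 24.6 mm above the box top, both before and after release (25 mm expected).
- **Guard:** its outer face measured 28.9 mm above the box top at front and back, against about 29.5 mm expected. It is level, with a slope of about 0.001, and it met about 12 N when pressed shut.
- **Forces:** the highest wrist force I read was about 25 N, while seating the fan.
- **Other things on the bench:** they look unmoved in the last pictures. I judged this by eye rather than measuring it.

Two of my checks on the shut guard gave no usable result. One height fit mixed in points from the fan, and in the next picture the fingers blocked the view. A third view from the other side gave the guard figures above.

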